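# Tip the nuts down the chute into the nut bin

### The job

Pick up the loaded chute by its cheeks, rest its nose lightly on the sprung rest bar at the mouth of the nut bin, and tip it so that all four nuts slide off into the bin, keeping the nose resting on the bar, without pressing it hard down, from before the first nut drops until a moment after the last is in. The bar's height was set by hand and is not known, so feel for it. Then lay the empty chute back flat on its mat, and leave the jar, the reel and the scraper where they are.

Things in the scene. Friction and masses are not known exactly. Their poses are not given: they have to be found in the camera images.
- chute: Loose white printed chute, 0.16 to 0.26 kg: a straight U channel 210 mm long, open on top, standing on two cross feet 12 mm high at x = -36 and +95 mm. Origin: below its grip, on the level of the feet's undersides; z up, -x points along the channel to the open nose (x = -100 mm); the rear end (x = +110 mm) is closed. From x = -42 mm to the nose the underside is flat.
- chute_floor (a point): On the channel's floor (top face) above the chute's origin, z = 16 mm; axes as the chute's. Channel 26 mm wide inside, 34 outside; floor underside z = 12, wall tops z = 40 mm. Smooth: with the nose down nuts start to slide at a slope of 13 to 20 degrees, and 30 to 38 degrees empties it surely.
- chute_grip (a point): Where to hold the chute: midway between its two upright flat cheeks, one on each outer side, at z = 50 mm of the chute. 38 mm across over the cheeks (along the chute's y); cheeks 44 mm long (x), from z = 12 to 62 mm. Axes as the chute's. Grip firmly (60 N or more): the chute can turn between the fingers.
- chute_nose (a point): Centre of the lower edge of the chute's open nose end (x = -100, z = 12 mm of the chute). Axes as the chute's.
- nut0_mid (a point): Steel hexagon nut 1 of 4, 18 mm across flats, 10 mm high, 16 g, lying loose in the rear half of the chute. This is its centre.
- nut1_mid (a point): Steel hexagon nut 2 of 4, 18 mm across flats, 10 mm high, 16 g, lying loose in the rear half of the chute. This is its centre.
- nut2_mid (a point): Steel hexagon nut 3 of 4, 18 mm across flats, 10 mm high, 16 g, lying loose in the rear half of the chute. This is its centre.
- nut3_mid (a point): Steel hexagon nut 4 of 4, 18 mm across flats, 10 mm high, 16 g, lying loose in the rear half of the chute. This is its centre.
- bin: Nut bin fixed to the bench: narrow upright grey box, open on top, on a 120 x 100 mm foot. Origin: centre of its underside, z up. Mouth 54 mm (x) by 44 mm (y) inside, centred on the origin. Front wall (x = +27 to +32 mm) is 60 mm high; back wall (x = -27 to -32) 165 mm, to stop the nuts; side walls 60 mm, but 140 mm from x = +8 to the back.
- bar_lowest (a point): Middle of the bin's rest bar, top face, if the bar were at its lowest (bin x = +31, z = 84 mm); axes as the bin's. The real bar top is 0 to 56 mm higher, set by hand, not measured. Polished round steel bar along y, 10 mm thick, 80 long. The chute comes over it from +x, its nose pointing to the bin's -x and reaching 10 to 25 mm past the bar. Sprung: see bin_bar_spring.
- bin_bar_spring (a point): Same point, for the spring: the bar gives downwards from about 1 N, then 0.5 mm per newton, to a stop after 8 mm (17 N). Properly rested is 1.2 to 10 N on it, best 3 to 6 N; over 10 N is too hard.
- mat: Thin black rubber mat fixed on the bench, 260 mm (x) by 130 mm (y), 3 mm thick, on which the chute starts and must end. Origin: centre of its underside.
- jar: Bystander: amber jar with black cap, 60 mm across, 90 mm high. Origin: centre of its underside.
- reel: Bystander: small filament reel lying flat, 100 mm across, 50 mm high. Origin: centre of its underside.
- scraper: Bystander: scraper with a handle lying on the bench at the far side. Origin: on its underside.

How it is judged:
By the outcome, as a careful person would: the job done as asked, in the order asked, and still so for the second after the job is handed in, with the robot touching nothing.
It also fails if it takes over 64 s, if anything falls off the work surface, if the arm or the gripper's body presses on something with over 40 N, if the wrist force passes 120 N, or if a joint passes its speed limit or range.

### The arm

A 6-joint arm with a two-finger parallel gripper is mounted at the origin on the work surface. World frame = base frame: x ahead of the robot, y to its left, z up, the work surface at z = 0. Lengths are in m, angles in rad, forces in N, time in s.
With the tool pointing down it reaches from about 0.275 to 0.975 m from the base axis. Payload 8.4 kg.
Tool frame: the origin (TCP) lies at the very end of the fingers, on their centre line; the grasp point (between the pads) lies 19 mm behind it (arm.hold_point_z is the z of the grasp point in the tool frame, in m); z points along the fingers, y is the line along which they close (so a half turn about z gives the same grasp; the last joint's range is limited). The gripper opens to 92 mm and grips with 3 to 60 N. Pads are 20 mm wide; open, the fingers measure 128 mm over their backs; the gripper's body (75 mm by 189 mm) begins 69 mm behind the grasp point.
Start: joints at [-1.151, 0.353, 1.633, -0, 1.155, -0.002], TCP at [0.256, -0.57, 0.215] pointing down, gripper open.
Joint ranges: [-2.63, 2.63], [-0.92, 2.1], [0.06, 2.66], [-1.3, 4.44], [0, 2.69], [-3.02, 3.02]. Speed limits (rad/s): [2.22, 2.22, 2.79, 3.14, 3.14, 3.14].

### API

Orientations are given as a rotation vector (axis times angle).
In Python, from plant import status, vision, order, arm gives the robot as it stands.
- The arm moves only by the tool jog_arm, never from a script. Its argument "series" is a list of rows, each a list of 7 numbers: the shift along the tool's x, y, z in mm, then the turn, a rotation vector about the tool's x, y, z in rad, then the finger opening in mm, from 0 to 91.9. A call has 1 to 8 rows; each row is the pose to reach, as a shift and turn from the pose commanded when the call began, along the tool's axes at that moment; what a row does not reach only later rows make up. A row lasts 1/12 s, in which the tool goes at most 41.7 mm and 7.16 degrees, less where a joint would pass 70% of its speed; a pose out of reach is approached as far as the arm can. A call with a gripper value outside its range is refused whole. The fingers move at their own pace and stop on an object; "newtons" is the grip in N (left out, the last holds). Time passes only in rows, so rows that repeat a pose let the fingers close. It gives the time, the measured TCP pose, the force, the opening and the grip force at its end, in the units of the state.
- status.get_state(): the state, without advancing time (a new reading comes with each control period).
- vision.read_camera(name): name is "scene" or "top"; returns a dict with "image" (480x640x3 uint8, red, green, blue), "z_map" (480x640 float32, m along the optical axis (not along the pixel's ray), 0 where there is no reading), "fovy" (degrees; the focal length in pixels is half the picture's height over the tangent of half this angle, whatever the lens; pixels are square), "cx", "cy" (the principal point, pixels), "extrinsics" (4x4, takes a point from camera to world coordinates). Camera axes: x right, y down, z forward; pixel columns grow to the right and rows downward; lengths in m; the calibration is good to about 2 mm. A picture is of the moment at which its call begins.
- order.sign_off(): hands the job in; it is judged then, once.
Trained networks look in the newest picture that a camera, given by its name, has taken for a name from the list of things; names that differ only in an ending like _2 or _b are one class to them, and where a whole thing is asked for, a point or a joint stands for the part that bears it (a point fixed in the world has none). Each returns a list of dicts, best first, with "confidence" (0 to 1); they miss things now and then, are a little off and sometimes report something else, mostly with a low value. They report only what shows in the picture. A call takes as long as a camera call.
- vision.look_for(camera, label): "position" ([x, y, z] in m, in world coordinates, good to about 4 mm: the middle of the surface that is visible of it).
- vision.landmark_of(camera, label): "position" ([x, y, z] in m, in world coordinates, good to about 4 mm: a listed point, or the origin of a listed thing).
The state is a dict: "time": time; "q": joint angles; "qvel": joint speeds; "tau": joint torques, N m; "position": TCP position; "ee_rot": TCP orientation; "contact_force": force on the tool from outside, world axes, zero at the start; "ft_torque": the same for the moment, N m; "gripper_width": finger opening in m; "grasp_force": force on a finger pad.
Only numpy, scipy, OpenCV 4.12 (cv2) and the standard library are available. Lean on these libraries where they do the work, as an engineer would, in place of code of your own. Each camera call takes 0.05 s, during which the arm holds its last target. There are 200 camera calls.

## Working session

There is one attempt and no reset: what is moved stays moved. The work goes in short steps, Python scripts to look and compute and a tool call to move; the robot and the scene stay as the last step left them, time stands still between calls to the robot, and variables do not carry over. Pictures are saved under pics/ and viewed, at most 10 in all, crops included, and the job is handed in when it is done.

Besides the shell and the picture viewer there is one more tool, called as name(argument=value, ...) on one line, values as JSON. jog_arm: Moves the arm, as the interface text tells. Its arguments: {"type":"object","properties":{"series":{"type":"array","items":{"type":"array","items":{"type":"number"}}},"newtons":{"type":"number"}},"required":["series"]}

```bash
mkdir -p pics; ls; python3 - <<'E'
from plant import status, vision, order, arm
import cv2, numpy as np
s=status.get_state(); print({k:np.round(v,4).tolist() for k,v in s.items()}); print([a for a in dir(arm) if a[0]!='_'])
for c in ['top','scene']:
    r=vision.read_camera(c); cv2.imwrite(f'pics/{c}0.png',r['image'][:,:,::-1])
    print(c,r['fovy'],np.round(r['extrinsics'],3).tolist())
    for n in ['chute','chute_grip','chute_nose','chute_floor','bin','bar_lowest','mat','jar','reel','scraper','nut0_mid']:
        print(n,[(np.round(d['position'],4).tolist(),round(d['confidence'],2)) for d in vision.landmark_of(c,n)[:3]])
E
```

```text
pics
{'time': 0.0, 'q': [-1.1514, 0.3536, 1.6342, 0.0, 1.1552, -0.0024], 'qvel': [-0.0008, 0.0021, 0.0007, 0.0011, 0.0002, -0.0018], 'tau': [-0.002, -59.3849, -33.4219, 0.0695, 0.0235, -0.0001], 'position': [0.2557, -0.5697, 0.2139], 'ee_rot': [-3.0706, -0.6574, 0.0004], 'contact_force': [-0.4399, 0.4709, -0.8191], 'ft_torque': [0.0158, -0.0224, -0.0034], 'grasp_force': 0.0, 'gripper_width': 0.0916}
['PlanningError', 'hold_point_z']
top 56.770218795883544 [[-0.01, -0.991, 0.135, 0.494], [-1.0, 0.007, -0.023, 0.015], [0.022, -0.135, -0.991, 0.771], [0.0, 0.0, 0.0, 1.0]]
chute [([0.5052, 0.2264, 0.0016], 0.69)]
chute_grip [([0.5041, 0.2293, 0.051], 0.6)]
chute_nose [([0.4054, 0.2033, 0.0192], 0.73), ([0.52, 0.229, 0.0226], 0.52)]
chute_floor [([0.5003, 0.227, 0.0163], 0.89), ([0.5326, -0.1847, 0.0863], 0.53)]
bin [([0.5004, -0.1878, 0.0039], 0.79), ([0.529, -0.1838, 0.0827], 0.24)]
bar_lowest [([0.5283, -0.1836, 0.0872], 0.65), ([0.5058, 0.2237, -0.0013], 0.34)]
mat [([0.504, 0.2219, -0.0023], 0.68)]
jar [([0.4044, 0.0035, 0.0018], 0.89)]
reel [([0.6262, -0.0027, 0.0023], 0.77), ([0.52
[... 204 characters left out ...]
.012, -0.762, -0.647, 0.662], [0.0, 0.0, 0.0, 1.0]]
chute [([0.4995, 0.2272, 0.001], 0.69)]
chute_grip [([0.501, 0.2291, 0.0552], 0.93)]
chute_nose [([0.4031, 0.2022, 0.0177], 0.66)]
chute_floor [([0.4998, 0.2281, 0.0209], 0.77), ([0.4054, 0.2058, 0.0173], 0.21)]
bin [([0.5009, -0.1883, -0.0007], 0.78), ([0.5346, -0.1785, 0.0834], 0.43)]
bar_lowest [([0.5322, -0.1766, 0.0859], 0.93)]
mat [([0.508, 0.2297, 0.0027], 0.97), ([0.5008, 0.2329, 0.0529], 0.33)]
jar [([0.4055, -0.0009, -0.0028], 0.77), ([0.7697, -0.0001, -0.0026], 0.5), ([0.4981, -0.1866, -0.0033], 0.45)]
reel [([0.6341, -0.011, 0.0002], 0.83), ([0.5006, 0.2311, 0.0211], 0.36)]
scraper [([0.7709, 0.0013, -0.0001], 0.75)]
nut0_mid []
```

View pics/top0.png

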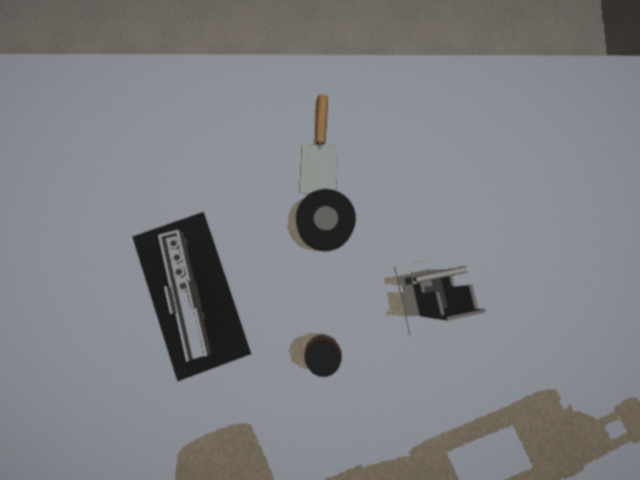

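View pics/scene0.png

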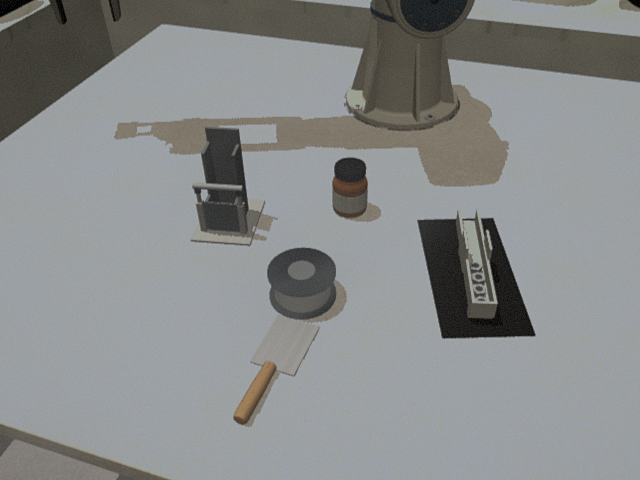

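The top view shows the chute at (185,295), nose down the picture towards the robot, nuts at rows 240–290. The bin is at (440,295) with its bar at (402,275)–(467,268). The scene view shows the bar at (195,186)–(242,189), in front of the tall back wall. Next I'll get yaws and bar height from the depth maps.

```bash
cat > h.py <<'E'
import numpy as np, cv2
from plant import status, vision
from scipy.spatial.transform import Rotation as Ro
def cloud(c):
    r=vision.read_camera(c); z=r['z_map']; f=240/np.tan(np.radians(r['fovy']/2))
    v,u=np.mgrid[:480,:640]; P=np.stack([(u-r['cx'])*z/f,(v-r['cy'])*z/f,z],-1)
    E=r['extrinsics']; W=P@E[:3,:3].T+E[:3,3]; W[z==0]=np.nan
    return W,r['image']
def tool():
    s=status.get_state(); return np.array(s['position']),Ro.from_rotvec(s['ee_rot']).as_matrix(),s
def delta(p,R):
    "shift mm and turn, in the tool axes, to reach pose p,R"
    p0,R0,_=tool(); return np.round((p-p0)@R0*1e3,1), np.round(Ro.from_matrix(R0.T@R).as_rotvec(),3)
E
python3 - <<'E'
from h import *
for c in ['top','scene']:
    W,im=cloud(c); x,y,z=np.moveaxis(W,-1,0)
    def fit(m,n):
        P=W[m]; 
        if len(P)<5: print(c,n,len(P)); return
        (cx,cy),(w,h),a=cv2.minAreaRect((P[:,:2]*1e3).astype(np.float32))
        d=P[:,:2]-P[:,:2].mean(0); e=np.linalg.svd(d,full_matrices=False)[2][0]
        print(c,n,len(P),'rect',np.round([cx,cy,w,h,a],1),'axis',np.round(np.degrees(np.arctan2(e[1],e[0])),1),'mean',np.round(P.mean(0)*1e3,1),'z90',np.round(np.percentile(P[:,2],[5,50,95])*1e3,1))
    near=(abs(y-.228)<.08)&(abs(x-.5)<.15)
    fit(near&(z>.033)&(z<.07),'walltops'); fit(near&(z>.047)&(z<.075),'cheeks'); fit(near&(z>.010)&(z<.07),'chute')
    fit(near&(abs(z-.003)<.004)&(im.sum(-1)<120),'mat')
    b=(np.abs(x-.532)<.022)&(abs(y+.183)<.055)
    fit(b&(z>.072)&(z<.15),'bar'); fit((abs(x-.47)<.03)&(abs(y+.19)<.05)&(z>.152),'backwall')
    fit((abs(x-.5)<.1)&(abs(y+.188)<.1)&(z>.003)&(z<.02),'foot')
E
```

```text
top walltops 1378 rect [505.9 229.5 209.9  38.7  14.7] axis -165.5 mean [506.3 230.   44.8] z90 [34.4 42.2 64.4]
top cheeks 305 rect [500.8 228.1  43.7  38.7  14.7] axis 102.7 mean [500.5 228.4  59.7] z90 [48.7 62.2 65.9]
top chute 3489 rect [505.8 229.5 210.2  38.7  14.6] axis -165.9 mean [504.5 230.1  31.2] z90 [16.8 28.6 60.7]
top mat 6777 rect [505.4 226.9 255.1 126.2  19.2] axis -164.8 mean [502.4 219.7   2.4] z90 [0.3 2.4 4.5]
top bar 400 rect [ 521.1 -180.1   31.6   79.7   10.8] axis 93.9 mean [ 529.  -180.5   98.6] z90 [ 92.   97.1 121.1]
top backwall 189 rect [ 472.1 -189.8    5.3   54.6   11. ] axis -79.2 mean [ 472.3 -189.   163.1] z90 [155.2 164.1 166. ]
top foot 1757 rect [ 4.972e+02 -1.885e+02  1.945e+02  1.971e+02  1.000e-01] axis -179.9 mean [ 502.7 -175.8    5.9] z90 [ 3.1  4.5 12.5]
scene walltops 1223 rect [507.1 230.1 211.9  38.7  14.4] axis 13.9 mean [526.  235.1  45. ] z90 [34.6 43.  64.9]
scene cheeks 273 rect [501.6 228.5  46.   39.   15.5] axis 105.4 mean [505.1 229.6  59.3] z90 [48.1 61.1 66.3]
scene chute 2923 rect [506.4 229.9 213.2  38.7  14.4] axis 13.6 mean [522.3 234.4  32.8] z90 [18.1 29.9 59.7]
scene mat 5569 rect [507.3 228.1 259.9 128.2  19.5] axis 14.1 mean [540.2 235.3   3.3] z90 [1.4 3.3 5.2]
scene bar 542 rect [ 533.4 -178.5   76.5   36.1   79.9] axis 89.0 mean [ 530.1 -183.8   96.7] z90 [ 77.4  95.6 128.1]
scene backwall 291 rect [ 472.7 -189.6   11.7   54.6   11.8] axis 101.3 mean [ 474.6 -189.4  159.6] z90 [152.6 159.9 165.3]
scene foot 1135 rect [ 521.6 -165.2  151.8  189.7   32.9] axis -29.1 mean [ 521.9 -169.1    7. ] z90 [ 3.2  4.7 18.2]
```

```bash
cat >> h.py <<'E'
def Rt(yaw,pitch=0):
    "tool pose for chute yaw, nose-down pitch (deg); tool x = chute x, z down"
    return (Ro.from_euler('z',yaw,degrees=True)*Ro.from_euler('y',-pitch,degrees=True)).as_matrix()@np.diag([1,-1,-1.])
E
python3 -c "
from h import *
print(delta([.501,.2285,.15],Rt(14.6)), Rt(10,30).round(2))"
```

```text
(array([ 550.6, -628.4,   64.6]), array([ 0.   , -0.   ,  0.167])) [[ 0.85  0.17  0.49]
 [ 0.15 -0.98  0.09]
 [ 0.5   0.   -0.87]]
```

jog_arm(series=[[40,-46,0,0,0,0.05,91],[80,-91,0,0,0,0.1,91],[110,-126,0,0,0,0.167,91],[140,-160,0,0,0,0.167,91],[165,-188,0,0,0,0.167,91],[190,-217,0,0,0,0.167,91],[215,-245,0,0,0,0.167,91],[240,-274,0,0,0,0.167,91]])

```text
time: 1.97
position: [0.3538, -0.2498, 0.2148]
ee_rot: [3.116, 0.398, 0.001]
contact_force: [1.7, 0.2, 1.7]
gripper_width: 0.0912
grasp_force: 0.0
```

```bash
python3 -c "
from h import *
print(delta([.501,.2285,.15],Rt(14.6)),tool()[2])"
```

```text
(array([ 262.7, -425.9,   64.8]), array([ 0.001, -0.001, -0.001])) {'time': 1.9667, 'q': array([-6.18285341e-01,  4.63787617e-02,  2.02179931e+00,  8.99877792e-05,
        1.07263347e+00,  6.98202670e-01]), 'qvel': array([ 1.06619216, -0.29426223,  0.31093393,  0.00338558, -0.02790323,
        1.05868954]), 'tau': array([-10.3297314 , -34.06919003, -31.29765272,  -0.17300881,
         0.27992324,  -1.87836885]), 'position': array([ 0.35382006, -0.24980492,  0.21483593]), 'ee_rot': array([3.11577042e+00, 3.98264220e-01, 9.85657240e-04]), 'contact_force': array([1.74385981, 0.17710189, 1.65214255]), 'ft_torque': array([ 0.0242257 ,  0.03400836, -0.00548725]), 'grasp_force': 0.0, 'gripper_width': 0.09116448767736211}
```

jog_arm(series=[[17,-28,0,0,0,0,91],[35,-57,0,0,0,0,91],[53,-86,0,0,0,0,91],[71,-115,0,0,0,0,91],[89,-144,0,0,0,0,91],[107,-173,0,0,0,0,91],[125,-202,0,0,0,0,91],[140,-227,5,0,0,0,91]])

```text
time: 2.63
position: [0.433, 0.0055, 0.2105]
ee_rot: [3.116, 0.4, 0.004]
contact_force: [0.7, -0.5, 0.3]
gripper_width: 0.0911
grasp_force: 0.0
```

jog_arm(series=[[17,-28,15,0,0,0,91],[34,-56,25,0,0,0,91],[52,-84,35,0,0,0,91],[69,-112,45,0,0,0,91],[87,-140,55,0,0,0,91],[107,-174,60,0,0,0,91],[107,-174,60,0,0,0,91],[107,-174,60,0,0,0,91]])

```text
time: 3.3
position: [0.4917, 0.2003, 0.1491]
ee_rot: [3.115, 0.404, -0.001]
contact_force: [0.1, -0.5, -0.2]
gripper_width: 0.0911
grasp_force: 0.0
```

```bash
python3 -c "
from h import *
print(delta([.501,.2285,.035],Rt(14.6)),tool()[2])"
```

```text
(array([ 16.3, -24.9, 114. ]), array([0.   , 0.001, 0.003])) {'time': 3.3, 'q': array([3.84110606e-01, 2.84185317e-01, 1.89593264e+00, 6.09035481e-06,
       9.62146877e-01, 1.69720531e+00]), 'qvel': array([-0.04108797, -0.03057045,  0.03430245, -0.00804814,  0.01115427,
       -0.01585152]), 'tau': array([  1.70602854, -48.99927378, -30.3664577 ,   0.20936117,
        -0.34274105,   0.27011636]), 'position': array([0.49165496, 0.20034035, 0.1490502 ]), 'ee_rot': array([ 3.11538654e+00,  4.03650945e-01, -1.02356691e-03]), 'contact_force': array([ 0.13252157, -0.46315546, -0.23798953]), 'ft_torque': array([-0.02973962,  0.00091345, -0.02647698]), 'grasp_force': 0.0, 'gripper_width': 0.09111753465645757}
```

jog_arm(series=[[16,-25,15,0,0,0,91],[16,-25,35,0,0,0,91],[16,-25,65,0,0,0,91],[16,-25,90,0,0,0,91],[16,-25,90,0,0,0,91],[16,-25,90,0,0,0,91]])

```text
time: 3.8
position: [0.4999, 0.2256, 0.0592]
ee_rot: [3.115, 0.398, -0.004]
contact_force: [-0.4, -0.3, 0.8]
gripper_width: 0.0907
grasp_force: 0.0
```

```bash
python3 -c "
from h import *
print(delta([.501,.2285,.035],Rt(14.6)),tool()[2]['time'])
W,im=cloud('top'); cv2.imwrite('pics/t1.png',cv2.resize(im[190:390,90:290,::-1],None,fx=3,fy=3))"
```

```text
(array([ 1.9, -2.5, 24.2]), array([ 0.001,  0.003, -0.001])) 3.8
```

View pics/t1.png

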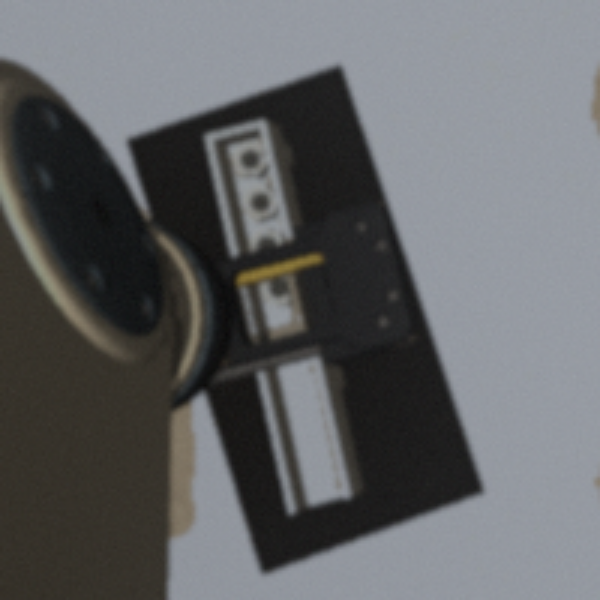

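The crop shows the gripper straddling the cheeks near (290,300), lined up with the chute. I'll go down and close.

jog_arm(series=[[2,-2.5,15,0,0,0,91],[2,-2.5,24,0,0,0,91],[2,-2.5,24,0,0,0,60],[2,-2.5,24,0,0,0,45],[2,-2.5,24,0,0,0,40],[2,-2.5,24,0,0,0,36],[2,-2.5,24,0,0,0,30],[2,-2.5,24,0,0,0,30]], newtons=60)

```text
time: 4.52
position: [0.5024, 0.23, 0.036]
ee_rot: [-3.116, -0.399, -0.001]
contact_force: [-0.3, -0.4, 0.5]
gripper_width: 0.0528
grasp_force: 0.0
```

jog_arm(series=[[0,0,0,0,0,0,30],[0,0,0,0,0,0,30],[0,0,0,0,0,0,30],[0,0,0,0,0,0,30],[0,0,0,0,0,0,30],[0,0,0,0,0,0,30]], newtons=60)

```text
time: 5.02
position: [0.5022, 0.2298, 0.0357]
ee_rot: [3.116, 0.399, -0.0]
contact_force: [-0.0, -1.9, 4.4]
gripper_width: 0.0377
grasp_force: 60.0
```

jog_arm(series=[[0,0,-5,0,0,0,30],[0,0,-17,0,0,0,30],[0,0,-37,0,0,0,30],[0,0,-62,0,0,0,30],[0,0,-92,0,0,0,30],[0,0,-122,0,0,0,30],[0,0,-150,0,0,0,30],[0,0,-170,0,0,0,30]])

```text
time: 5.68
position: [0.5025, 0.2303, 0.2091]
ee_rot: [-3.115, -0.399, -0.004]
contact_force: [-0.3, 1.2, -2.5]
gripper_width: 0.0377
grasp_force: 60.0
```

jog_arm(series=[[0,0,-5,0,0,0,30],[0,0,-5,0,0,0,30],[0,0,-5,0,0,0,30]])

```text
time: 5.93
position: [0.5015, 0.2297, 0.21]
ee_rot: [3.116, 0.399, -0.001]
contact_force: [-0.5, -0.4, -2.2]
gripper_width: 0.0373
grasp_force: 60.0
```

```bash
cat >> h.py <<'E'
BAR=np.array([.5315,-.179,.092]); BY=11.; OFF=np.array([-.0845,0,.0257])
def over(pitch,up,bar=None): 
    R=Rt(BY,pitch); return (BAR if bar is None else bar)+[0,0,up]-R@OFF, R
E
python3 - <<'E'
from h import *
print(tool()[2])
p,R=over(8,.05); print(p,delta(p,R))
F=[]
for i in range(3):
    s=status.get_state(); F.append([*s['contact_force'],*s['ft_torque']])
print(np.round(F,3))
W,im=cloud('scene'); cv2.imwrite('pics/s1.png',im[100:400,150:600,::-1])
E
```

```text
{'time': 5.9333, 'q': array([4.26751668e-01, 2.44532778e-01, 1.79582038e+00, 1.54158552e-04,
       1.10199442e+00, 1.74264687e+00]), 'qvel': array([-0.00113857,  0.02332547,  0.01716883, -0.00105053, -0.00115177,
        0.00136323]), 'tau': array([ 8.41391593e-03, -5.41393626e+01, -3.49664176e+01, -3.57997393e-03,
       -1.16940646e-01,  7.97255689e-05]), 'position': array([0.50148669, 0.22972572, 0.2099666 ]), 'ee_rot': array([ 3.11603494e+00,  3.99194420e-01, -1.19677084e-03]), 'contact_force': array([-0.49805138, -0.36203311, -2.15669167]), 'ft_torque': array([-0.01077146,  0.0722117 , -0.04017054]), 'grasp_force': 59.979313015937805, 'gripper_width': 0.037278491701023625}
[ 0.61012922 -0.16371603  0.17921002] (array([  6. , 408.1,  30.7]), array([-0.004,  0.14 ,  0.063]))
[[-0.498 -0.362 -2.157 -0.011  0.072 -0.04 ]
 [-0.498 -0.362 -2.157 -0.011  0.072 -0.04 ]
 [-0.498 -0.362 -2.157 -0.011  0.072 -0.04 ]]
```

View pics/s1.png

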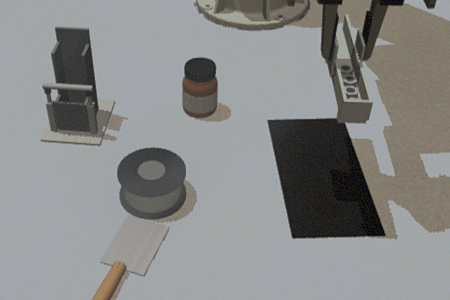

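The scene crop shows the chute held level at about (350,80) with all four nuts inside, clear of the mat. Carrying it over to the bin.

jog_arm(series=[[0,5,0,0,0,0,30],[0,17,0,0,0,0,30],[1,37,0,0,0,0,30],[1,64,0,0,0,0,30],[2,93,0,0,0,0,30],[2,122,0,0,0,0,30],[3,151,0,0,0,0,30],[3,180,0,0,0,0,30]])

```text
time: 6.65
position: [0.5502, 0.0541, 0.2096]
ee_rot: [3.116, 0.399, -0.002]
contact_force: [1.2, 0.2, -3.0]
gripper_width: 0.0378
grasp_force: 60.0
```

jog_arm(series=[[0,29,0,0,0,0,30],[1,58,0,0,0,0,30],[1,87,0,0,0,0,30],[2,116,0,0,0,0,30],[2,145,0,0,0,0,30],[3,172,0,0,0,0,30],[3,195,0,0,0,0,30],[3,212,0,0,0,0,30]])

```text
time: 7.32
position: [0.6062, -0.151, 0.2094]
ee_rot: [3.116, 0.397, -0.003]
contact_force: [-0.0, 1.1, -2.5]
gripper_width: 0.038
grasp_force: 60.0
```

jog_arm(series=[[0,10,2,0,0.01,0.01,30],[0,15,8,0,0.03,0.02,30],[0,16,14,0,0.06,0.04,30],[0,16,19,0,0.09,0.055,30],[0,16,21,0,0.12,0.063,30],[0,16,21,0,0.14,0.063,30],[0,16,21,0,0.14,0.063,30],[0,16,21,0,0.14,0.063,30]])

```text
time: 7.98
position: [0.6104, -0.1634, 0.1897]
ee_rot: [-3.102, -0.298, -0.216]
contact_force: [-0.3, 1.2, -2.7]
gripper_width: 0.0372
grasp_force: 60.0
```

```bash
python3 - <<'E'
from h import *
p,R=over(8,.02); print(p,delta(p,R))
s=tool()[2];print(s)
W,im=cloud('scene'); cv2.imwrite('pics/s2.png',cv2.resize(im[80:280,130:400,::-1],None,fx=2.8,fy=2.8))
W,im=cloud('top'); cv2.imwrite('pics/t2.png',cv2.resize(im[180:380,340:540,::-1],None,fx=2.8,fy=2.8))
E
```

```text
[ 0.61012922 -0.16371603  0.14921002] (array([-6. ,  0.5, 40. ]), array([-0.004,  0.   , -0.001]))
{'time': 7.9833, 'q': array([-0.30371354,  0.32491384,  1.7421348 ,  0.08584886,  0.95556145,
        1.03000458]), 'qvel': array([ 0.00511323,  0.00558391, -0.01777249, -0.00502376,  0.0055768 ,
        0.00443965]), 'tau': array([ -0.29515394, -57.98418403, -32.85830855,   0.53356485,
        -0.92758846,  -0.08199952]), 'position': array([ 0.61042865, -0.16336986,  0.18967347]), 'ee_rot': array([-3.10200204, -0.29821907, -0.21593434]), 'contact_force': array([-0.25899687,  1.16043287, -2.74836487]), 'ft_torque': array([ 0.00606108,  0.1805929 , -0.00656999]), 'grasp_force': 59.9796187877655, 'gripper_width': 0.03724808663289265}
```

View pics/s2.png

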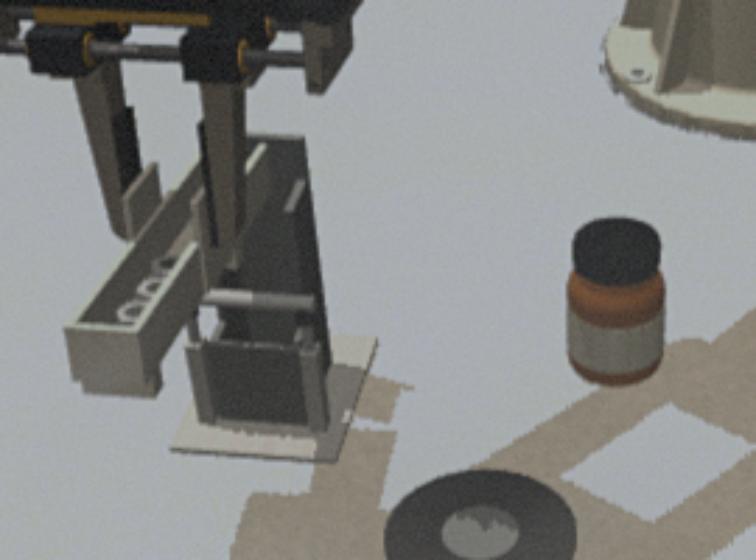

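View pics/t2.png

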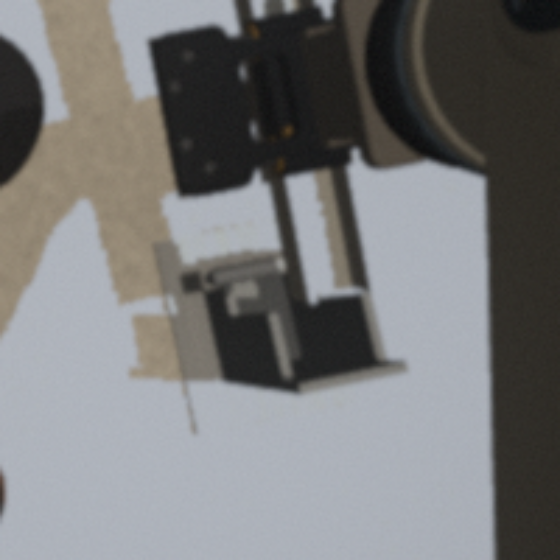

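The scene crop shows the chute with nuts at the rear, held high by the bin, with the bar at about (255,298). The top crop shows the nose ending near (335,300). I'll check the nose and bar in the bin frame numerically.

```bash
python3 - <<'E'
from h import *
B=np.array([.5014,-.1841,0]); Rb=Ro.from_euler('z',11,degrees=True).as_matrix()
Pt,Rr,_=tool()
for c in ['top','scene']:
    W,_=cloud(c); b=(W-B)@Rb*1e3; t=(W-Pt)@Rr*1e3
    def pr(n,P,m): 
        P=P[m]
        if len(P): print(c,n,len(P),np.round(np.percentile(P,[3,50,97],axis=0),1).tolist())
    pr('chute in tool',t,(t[...,0]<-60)&(t[...,0]>-125)&(abs(t[...,1])<30)&(t[...,2]>-15)&(t[...,2]<30))
    pr('bar in bin',b,(abs(b[...,0]-31)<9)&(abs(b[...,1])<50)&(b[...,2]>84)&(b[...,2]<105))
    pr('backwall',b,(abs(b[...,0]+30)<12)&(abs(b[...,1])<50)&(b[...,2]>152)&(b[...,2]<170))
E
```

```text
top chute in tool 966 [[-100.7, -18.4, -8.2], [-81.0, 2.8, 12.8], [-61.2, 14.5, 18.8]]
top bar in bin 177 [[25.8, 1.6, 92.6], [30.5, 20.8, 96.9], [35.3, 39.5, 99.2]]
top backwall 188 [[-32.3, -25.7, 154.4], [-29.4, 0.9, 164.1], [-27.4, 26.5, 166.3]]
scene chute in tool 228 [[-99.3, -18.6, -7.5], [-76.4, -17.4, 2.3], [-61.7, 15.2, 20.0]]
scene bar in bin 278 [[29.4, -22.8, 85.8], [34.6, 11.6, 95.6], [38.4, 39.2, 99.3]]
scene backwall 170 [[-31.0, -7.7, 152.7], [-27.3, 11.2, 160.6], [-24.7, 26.6, 165.5]]
```

jog_arm(series=[[-1,0,6,0,0,0,30],[-2.5,0,16,0,0,0,30],[-4,0,28,0,0,0,30],[-6,0,38,0,0,0,30],[-7,0,46,0,0,0,30],[-7.5,0,49,0,0,0,30],[-7.5,0,49,0,0,0,30],[-7.5,0,49,0,0,0,30]])

```text
time: 8.85
position: [0.6102, -0.1633, 0.1398]
ee_rot: [-3.102, -0.298, -0.216]
contact_force: [0.3, -0.7, -2.7]
gripper_width: 0.0377
grasp_force: 60.0
```

```bash
cat > st.py <<'E'
from h import *
import sys
pt=float(sys.argv[1]) if len(sys.argv)>1 else 8
p0,R0,s=tool(); R=Rt(BY,pt)
p,_=over(pt,0); print('t',round(s['time'],2),'F',np.round(s['contact_force'],2),'T',np.round(s['ft_torque'],3),'g',round(s['grasp_force'],1))
e=R0@OFF+p0-BAR; print('bar-centre err mm (world)',np.round(e*1e3,2),'along bin x',np.round(e@[np.cos(np.radians(BY)),np.sin(np.radians(BY)),0]*1e3,2),'att err',delta(p,R)[1])
E
python3 st.py
```

```text
t 8.85 F [ 0.34 -0.74 -2.69] T [-0.053  0.178 -0.015] g 60.0
bar-centre err mm (world) [-0.    0.54 10.6 ] along bin x 0.1 att err [-0.005 -0.    -0.001]
```

jog_arm(series=[[-0.5,0,3,0,0,0,30],[-1,0,6,0,0,0,30],[-1,0,7,0,0,0,30],[-1,0,7,0,0,0,30],[-1,0,7,0,0,0,30]])

```text
time: 9.27
position: [0.6101, -0.1633, 0.133]
ee_rot: [-3.102, -0.298, -0.217]
contact_force: [-0.3, -0.5, -1.7]
gripper_width: 0.0379
grasp_force: 60.0
```

```bash
python3 st.py
```

```text
t 9.27 F [-0.3  -0.49 -1.74] T [-0.028  0.213  0.018] g 60.0
bar-centre err mm (world) [0.   0.57 3.76] along bin x 0.11 att err [-0.004 -0.    -0.001]
```

jog_arm(series=[[-0.1,0,0.8,0,0,0,30],[-0.2,0,1.5,0,0,0,30],[-0.2,0,1.5,0,0,0,30],[-0.2,0,1.5,0,0,0,30]])

```text
time: 9.6
position: [0.6101, -0.1633, 0.1314]
ee_rot: [-3.102, -0.298, -0.217]
contact_force: [-0.3, -0.1, -2.5]
gripper_width: 0.0377
grasp_force: 60.0
```

```bash
python3 st.py
```

```text
t 9.6 F [-0.33 -0.14 -2.52] T [-0.04   0.203 -0.011] g 60.0
bar-centre err mm (world) [-0.04  0.62  2.21] along bin x 0.08 att err [-0.004 -0.    -0.001]
```

No contact yet.

jog_arm(series=[[-0.1,0,0.8,0,0,0,30],[-0.2,0,1.5,0,0,0,30],[-0.2,0,1.5,0,0,0,30],[-0.2,0,1.5,0,0,0,30]])

```text
time: 9.93
position: [0.6102, -0.1633, 0.13]
ee_rot: [-3.102, -0.298, -0.217]
contact_force: [0.9, -0.0, -2.0]
gripper_width: 0.0376
grasp_force: 60.0
```

```bash
python3 st.py
```

```text
t 9.93 F [ 0.88 -0.03 -2.  ] T [-0.019  0.255  0.028] g 60.0
bar-centre err mm (world) [0.05 0.58 0.77] along bin x 0.16 att err [-0.004 -0.    -0.001]
```

jog_arm(series=[[-0.1,0,0.6,0,0,0,30],[-0.2,0,1.2,0,0,0,30],[-0.2,0,1.2,0,0,0,30],[-0.2,0,1.2,0,0,0,30]])

```text
time: 10.27
position: [0.6103, -0.1633, 0.1289]
ee_rot: [-3.102, -0.298, -0.217]
contact_force: [-0.0, 0.2, 1.7]
gripper_width: 0.0371
grasp_force: 60.0
```

```bash
python3 st.py
```

```text
t 10.27 F [-0.01  0.21  1.66] T [ 0.006  0.323 -0.023] g 60.0
bar-centre err mm (world) [ 0.14  0.56 -0.34] along bin x 0.25 att err [-0.004 -0.001 -0.001]
```

jog_arm(series=[[0,0,0,0,0,0,30]])

```text
time: 10.35
position: [0.6103, -0.1633, 0.1289]
ee_rot: [-3.102, -0.298, -0.217]
contact_force: [0.7, 0.1, 0.3]
gripper_width: 0.0374
grasp_force: 60.0
```

```bash
python3 st.py
```

```text
t 10.35 F [0.67 0.06 0.33] T [-0.064  0.279 -0.008] g 60.0
bar-centre err mm (world) [ 0.13  0.57 -0.37] along bin x 0.24 att err [-0.004 -0.001 -0.001]
```

jog_arm(series=[[0,0,0,0,0,0,30]])

```text
time: 10.43
position: [0.6102, -0.1633, 0.1289]
ee_rot: [-3.102, -0.298, -0.217]
contact_force: [0.1, -0.1, 0.7]
gripper_width: 0.0374
grasp_force: 60.0
```

```bash
python3 st.py
```

```text
t 10.43 F [ 0.07 -0.14  0.73] T [-0.013  0.353 -0.021] g 60.0
bar-centre err mm (world) [ 0.1   0.58 -0.41] along bin x 0.21 att err [-0.004 -0.001 -0.001]
```

jog_arm(series=[[0,0,0,0,0,0,30]])

```text
time: 10.52
position: [0.6103, -0.1633, 0.1289]
ee_rot: [-3.102, -0.298, -0.217]
contact_force: [0.9, 0.4, 1.1]
gripper_width: 0.0373
grasp_force: 60.0
```

```bash
python3 st.py
```

```text
t 10.52 F [0.88 0.41 1.14] T [-0.056  0.233 -0.031] g 60.0
bar-centre err mm (world) [ 0.16  0.58 -0.41] along bin x 0.27 att err [-0.004 -0.001 -0.001]
```

jog_arm(series=[[-0.6,0,-1.8,0,0.023,0,30],[-1.3,0,-3.6,0,0.047,0,30],[-2,0,-5.5,0,0.07,0,30],[-2,0,-5.4,0,0.07,0,30],[-2,0,-5.4,0,0.07,0,30],[-2,0,-5.4,0,0.07,0,30]])

```text
time: 11.02
position: [0.6069, -0.1639, 0.1337]
ee_rot: [-3.086, -0.296, -0.323]
contact_force: [-2.2, -1.4, 1.3]
gripper_width: 0.0376
grasp_force: 60.0
```

```bash
python3 st.py 12
```

```text
t 11.02 F [-2.18 -1.44  1.28] T [-0.179  0.848  0.011] g 60.0
bar-centre err mm (world) [-0.59  0.55 -0.99] along bin x -0.47 att err [-0.005  0.001 -0.001]
```

jog_arm(series=[[0,0,0,0,0,0,30]])

```text
time: 11.1
position: [0.6069, -0.1638, 0.1335]
ee_rot: [-3.086, -0.297, -0.322]
contact_force: [-2.7, -0.4, 1.7]
gripper_width: 0.0376
grasp_force: 60.0
```

jog_arm(series=[[0,0,0,0,0,0,30]])

```text
time: 11.18
position: [0.6071, -0.1638, 0.1335]
ee_rot: [-3.086, -0.297, -0.323]
contact_force: [-2.4, 0.2, 1.6]
gripper_width: 0.0377
grasp_force: 60.0
```

jog_arm(series=[[0,0,0,0,0,0,30]])

```text
time: 11.27
position: [0.6073, -0.1637, 0.1335]
ee_rot: [-3.086, -0.297, -0.323]
contact_force: [-3.0, 0.6, 1.9]
gripper_width: 0.0376
grasp_force: 60.0
```

```bash
python3 st.py 12; python3 - <<'E'
import numpy as np
from h import OFF
from scipy.spatial.transform import Rotation as R
for d in range(2,24,2):
    t=np.radians(d); print(d,round(t,3),np.round((OFF-R.from_rotvec([0,t,0]).apply(OFF))*1e3,2))
E
```

```text
t 11.27 F [-3.05  0.63  1.86] T [-0.187  0.935  0.022] g 60.0
bar-centre err mm (world) [-0.18  0.67 -1.15] along bin x -0.05 att err [-0.005  0.    -0.001]
2 0.035 [-0.95  0.   -2.93]
4 0.07 [-2.    0.   -5.83]
6 0.105 [-3.15  0.   -8.69]
8 0.14 [ -4.4    0.   -11.51]
10 0.175 [ -5.75   0.   -14.28]
12 0.209 [ -7.19   0.   -17.01]
14 0.244 [ -8.73   0.   -19.68]
16 0.279 [-10.36   0.   -22.3 ]
18 0.314 [-12.08   0.   -24.85]
20 0.349 [-13.89   0.   -27.35]
22 0.384 [-15.78   0.   -29.78]
```

jog_arm(series=[[-0.9,0,-2.9,0,0.035,0,30],[-2,0,-5.8,0,0.07,0,30],[-3.1,0,-8.7,0,0.105,0,30],[-3.1,0,-8.7,0,0.105,0,30]])

```text
time: 11.6
position: [0.6021, -0.1648, 0.1418]
ee_rot: [-3.055, -0.292, -0.487]
contact_force: [0.3, 0.7, 0.5]
gripper_width: 0.0377
grasp_force: 60.0
```

jog_arm(series=[[0,0,0,0,0,0,30]])

```text
time: 11.68
position: [0.6024, -0.1649, 0.1417]
ee_rot: [-3.055, -0.292, -0.483]
contact_force: [-1.4, 0.3, 0.8]
gripper_width: 0.0375
grasp_force: 60.0
```

```bash
python3 st.py 18
```

```text
t 11.68 F [-1.38  0.29  0.8 ] T [-0.094  0.858 -0.039] g 60.0
bar-centre err mm (world) [-0.26  0.59 -0.88] along bin x -0.14 att err [-0.004  0.    -0.002]
```

jog_arm(series=[[-1,0,-2.6,0,0.035,0,30],[-2.2,0,-5.2,0,0.07,0,30],[-3.3,0,-8,0,0.105,0,30],[-3.3,0,-8,0,0.105,0,30]])

```text
time: 12.02
position: [0.5968, -0.1659, 0.1482]
ee_rot: [-3.016, -0.289, -0.643]
contact_force: [-0.9, 0.7, 1.2]
gripper_width: 0.0377
grasp_force: 60.0
```

jog_arm(series=[[0,0,0,0,0,0,30]])

```text
time: 12.1
position: [0.5971, -0.1659, 0.1481]
ee_rot: [-3.017, -0.288, -0.64]
contact_force: [-3.4, 0.2, 1.4]
gripper_width: 0.0376
grasp_force: 60.0
```

```bash
python3 st.py 24
```

```text
t 12.1 F [-3.44  0.24  1.37] T [-0.112  1.098  0.016] g 60.0
bar-centre err mm (world) [ 0.02  0.66 -1.68] along bin x 0.14 att err [-0.004  0.001 -0.002]
```

jog_arm(series=[[-1,0,-2.9,0,0.035,0,30],[-2.1,0,-5.7,0,0.07,0,30],[-3.2,0,-8.5,0,0.105,0,30],[-3.2,0,-8.5,0,0.105,0,30]])

```text
time: 12.43
position: [0.5907, -0.167, 0.1545]
ee_rot: [-2.969, -0.284, -0.797]
contact_force: [-1.5, 0.1, 3.3]
gripper_width: 0.0376
grasp_force: 60.0
```

jog_arm(series=[[0,0,0,0,0,0,30]])

```text
time: 12.52
position: [0.591, -0.1671, 0.1545]
ee_rot: [-2.97, -0.284, -0.794]
contact_force: [-3.6, -0.3, 2.2]
gripper_width: 0.0376
grasp_force: 60.0
```

```bash
python3 st.py 30
```

```text
t 12.52 F [-3.62 -0.29  2.17] T [-0.13   1.174  0.021] g 60.0
bar-centre err mm (world) [ 0.14  0.77 -1.93] along bin x 0.28 att err [-0.005  0.001 -0.003]
```

jog_arm(series=[[-0.9,0,-3,0,0.035,0,30],[-1.9,0,-6,0,0.07,0,30],[-2.4,0,-7.5,0,0.087,0,30],[-2.4,0,-7.5,0,0.087,0,30],[-2.4,0,-7.5,0,0.087,0,30],[-2.4,0,-7.5,0,0.087,0,30]])

```text
time: 13.02
position: [0.5855, -0.168, 0.1598]
ee_rot: [-2.925, -0.281, -0.921]
contact_force: [-2.7, -1.4, 3.1]
gripper_width: 0.0373
grasp_force: 60.0
```

```bash
python3 st.py 35; python3 - <<'E'
from h import *
W,im=cloud('scene'); a=cv2.resize(im[80:280,170:370,::-1],None,fx=2,fy=2)
W,im=cloud('top'); b=cv2.resize(im[200:400,370:570,::-1],None,fx=2,fy=2)
cv2.imwrite('pics/m1.png',np.hstack([a,b]))
E
python3 st.py 35
```

```text
t 13.02 F [-2.75 -1.36  3.15] T [-0.132  1.086 -0.012] g 60.0
bar-centre err mm (world) [ 0.41  0.83 -1.7 ] along bin x 0.56 att err [-0.004  0.    -0.002]
t 13.12 F [-4.83 -1.25  1.95] T [-0.212  1.041 -0.037] g 60.0
bar-centre err mm (world) [ 0.39  0.83 -1.69] along bin x 0.54 att err [-0.004 -0.    -0.002]
```

View pics/m1.png

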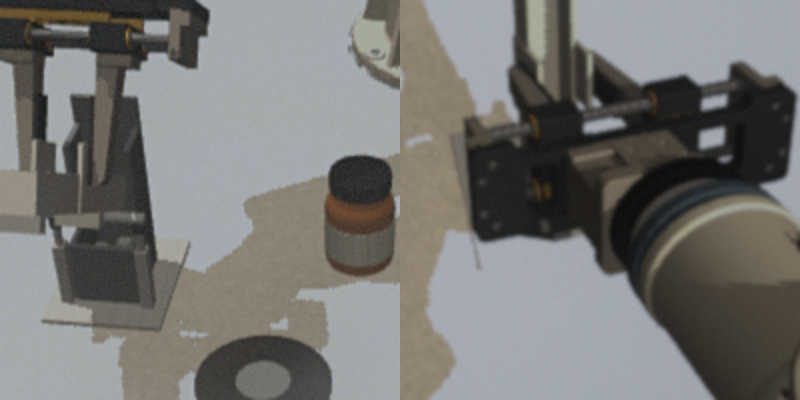

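The left half shows the tipped chute on the bar. The right half (top view) shows an empty rear channel at about (560,40), with the gripper hiding the rest. I'll hold, then check for nuts.

jog_arm(series=[[0,0,0,0,0,0,30],[0,0,0,0,0,0,30],[0,0,0,0,0,0,30],[0,0,0,0,0,0,30],[0,0,0,0,0,0,30],[0,0,0,0,0,0,30],[0,0,0,0,0,0,30],[0,0,0,0,0,0,30]])

```text
time: 13.78
position: [0.5852, -0.1682, 0.16]
ee_rot: [-2.925, -0.279, -0.923]
contact_force: [-3.0, 0.5, 1.3]
gripper_width: 0.0376
grasp_force: 60.0
```

```bash
python3 st.py 35; python3 - <<'E'
from h import *
for c in ['scene','top']:
    cloud(c)
    for i in range(4): print(c,i,[(np.round(d['position'],3).tolist(),round(d['confidence'],2)) for d in vision.look_for(c,f'nut{i}_mid')[:6]])
E
python3 st.py 35
```

```text
t 13.78 F [-2.98  0.53  1.34] T [0.112 0.758 0.017] g 60.0
bar-centre err mm (world) [ 0.27  0.7  -1.56] along bin x 0.39 att err [-0.004 -0.001 -0.003]
scene 0 []
scene 1 []
scene 2 []
scene 3 []
top 0 [([0.502, 0.223, 0.001], 0.21)]
top 1 []
top 2 []
top 3 []
t 14.28 F [-2.54  1.    1.56] T [0.104 0.679 0.049] g 60.0
bar-centre err mm (world) [ 0.24  0.66 -1.59] along bin x 0.36 att err [-0.004 -0.001 -0.003]
```

jog_arm(series=[[-0.7,0,-1.7,0,0.022,0,30],[-1.4,0,-3.4,0,0.044,0,30],[-1.4,0,-3.4,0,0.044,0,30],[-1.4,0,-3.4,0,0.044,0,30],[-1.4,0,-3.4,0,0.044,0,30],[-1.4,0,-3.4,0,0.044,0,30],[-1.4,0,-3.4,0,0.044,0,30],[-1.4,0,-3.4,0,0.044,0,30]])

```text
time: 14.95
position: [0.582, -0.1689, 0.1617]
ee_rot: [-2.901, -0.278, -0.985]
contact_force: [-4.6, -1.1, 2.0]
gripper_width: 0.0378
grasp_force: 60.0
```

jog_arm(series=[[0,0,0,0,0,0,30],[0,0,0,0,0,0,30],[0,0,0,0,0,0,30],[0,0,0,0,0,0,30],[0,0,0,0,0,0,30],[0,0,0,0,0,0,30],[0,0,0,0,0,0,30],[0,0,0,0,0,0,30]])

```text
time: 15.62
position: [0.582, -0.1689, 0.1617]
ee_rot: [-2.901, -0.278, -0.985]
contact_force: [-4.5, -0.1, 2.1]
gripper_width: 0.0377
grasp_force: 60.0
```

```bash
python3 st.py 37.5; python3 - <<'E'
from h import *
W,im=cloud('scene'); a=cv2.resize(im[130:230,130:290,::-1],None,fx=4,fy=4,interpolation=cv2.INTER_CUBIC)
p,R,_=tool(); 
for c in ['scene','top']:
    W,_=cloud(c); t=(W-p)@R*1e3; m=(abs(t[...,1])<12)&(t[...,0]>-105)&(t[...,0]<107)&(t[...,2]>-5)&(t[...,2]<24)
    P=t[m]; b=np.round(P[:,0]/15).astype(int)
    print(c,[(int(k*15),int((b==k).sum()),np.round(np.percentile(P[b==k,2],[10,50]),1).tolist()) for k in np.unique(b)])
E
```

```text
t 15.62 F [-4.48 -0.07  2.06] T [-0.299  1.376  0.036] g 60.0
bar-centre err mm (world) [-0.    0.6  -2.16] along bin x 0.11 att err [-0.003 -0.001 -0.002]
scene [(-75, 6, [21.0, 21.8]), (-30, 41, [20.4, 21.9]), (-15, 1, [20.2, 20.2]), (0, 1, [20.3, 20.3]), (15, 2, [20.4, 20.4]), (30, 2, [20.5, 20.5]), (90, 4, [21.8, 22.5]), (105, 113, [-1.2, 12.8])]
top [(-45, 19, [6.9, 14.1]), (-30, 75, [3.4, 14.9]), (-15, 84, [3.1, 15.6]), (0, 116, [6.4, 15.9]), (15, 128, [13.6, 15.9]), (30, 122, [14.7, 16.4]), (45, 123, [14.6, 16.4]), (60, 128, [14.6, 16.2]), (75, 131, [15.1, 16.6]), (90, 94, [15.0, 16.5]), (105, 4, [8.7, 16.8])]
```

Contact is about 4 N, and the floor profile is flat at about 16 mm where the top camera sees it, so no nuts there. Lifting straight off.

jog_arm(series=[[3,0,-4,0,0,0,30],[10,0,-13,0,0,0,30],[22,0,-29,0,0,0,30],[37,0,-48,0,0,0,30],[50,0,-66,0,0,0,30],[58,0,-76,0,0,0,30],[60,0,-79,0,0,0,30],[60,0,-79,0,0,0,30]])

```text
time: 16.43
position: [0.5822, -0.1696, 0.2626]
ee_rot: [-2.9, -0.278, -0.989]
contact_force: [0.4, -0.6, -1.6]
gripper_width: 0.0373
grasp_force: 60.0
```

```bash
python3 st.py 37.5;python3 - <<'E'
from h import *
p,R,_=tool(); print(p,delta(p,Rt(14.6)))
for c in ['top','scene']:
    W,im=cloud(c); B=np.array([.5014,-.1841,0]); Rb=Ro.from_euler('z',11,degrees=True).as_matrix(); b=(W-B)@Rb*1e3
    m=(abs(b[...,0])<25)&(abs(b[...,1])<20)&(b[...,2]<60); print(c,m.sum(),np.round(np.percentile(b[m][:,2],[5,25,50,75,95]),1) if m.sum() else '')
    if c=='top': T=cv2.resize(im[220:360,380:520,::-1],None,fx=4,fy=4); cv2.imwrite('pics/t3.png',T)
E
```

```text
t 16.43 F [ 0.39 -0.64 -1.65] T [-0.113  0.518  0.062] g 60.0
bar-centre err mm (world) [ 0.45 -0.18 98.6 ] along bin x 0.41 att err [-0.002 -0.003 -0.001]
[ 0.58222075 -0.16960045  0.26258796] (array([0., 0., 0.]), array([ 0.018, -0.657, -0.061]))
top 22 [ 7.7  8.9  9.5 10.  10.9]
scene 43 [24.5 26.9 28.2 31.3 36. ]
```

View pics/t3.png

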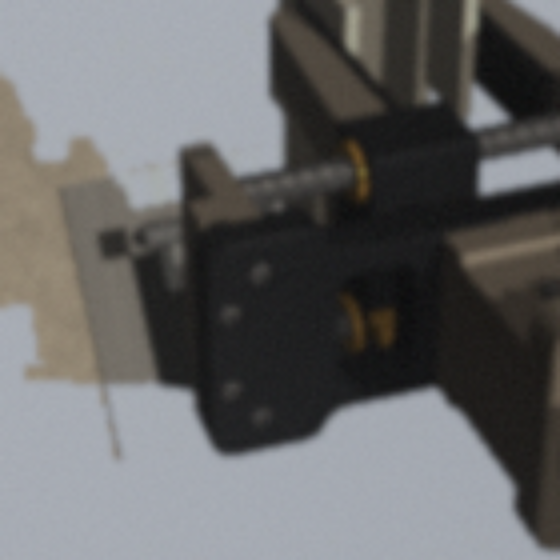

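The gripper hides the bin interior in this crop (bar end at about (130,240)). The weight fell by about 0.7 N, which matches four nuts. Leveling now.

jog_arm(series=[[0,0,0,0.003,-0.1,-0.01,30],[0,0,0,0.006,-0.22,-0.02,30],[0,0,0,0.009,-0.34,-0.03,30],[0,0,0,0.012,-0.46,-0.04,30],[0,0,0,0.015,-0.58,-0.05,30],[0,0,0,0.018,-0.657,-0.061,30],[0,0,0,0.018,-0.657,-0.061,30],[0,0,0,0.018,-0.657,-0.061,30]])

```text
time: 17.2
position: [0.582, -0.1683, 0.2588]
ee_rot: [-3.112, -0.401, 0.004]
contact_force: [-1.4, -0.6, -2.0]
gripper_width: 0.0377
grasp_force: 60.0
```

```bash
python3 - <<'E'
from h import *
p,R,s=tool(); print(p,delta([.5022,.2298,.215],Rt(14.6)),s['contact_force'])
for c in ['scene','top']:
    W,im=cloud(c); t=(W-p)@R*1e3
    m=(abs(t[...,1])<11)&(abs(t[...,0])<105)&(t[...,2]>12)&(t[...,2]<22); P=t[m]
    if m.sum()>20: print(c,'floor',m.sum(),P[:,0].min().round(),P[:,0].max().round(),'slope deg',np.degrees(np.polyfit(P[:,0],P[:,2],1)[0]).round(2),np.median(P[:,2]))
    m=(abs(abs(t[...,1])-15.5)<3.5)&(abs(t[...,0])<120)&(abs(t[...,0])>30)&(t[...,2]>-15)&(t[...,2]<1); P=t[m]
    if m.sum()>20: print(c,'walltop',m.sum(),np.percentile(P[:,0],[1,99]).round(1),'slope',np.degrees(np.polyfit(P[:,0],P[:,2],1)[0]).round(2),np.median(P[:,2]))
E
```

```text
[ 0.58197164 -0.16832909  0.25881792] (array([  23.8, -405.2,   45.5]), array([-0.004,  0.002,  0.001])) [-1.39112758 -0.5661106  -1.95810507]
scene floor 350 -59.0 68.0 slope deg -0.06 17.121094126867813
scene walltop 631 [-98.7 109.5] slope -0.0 -5.762004051332571
top floor 1324 -103.0 104.0 slope deg -0.04 16.838015708226152
top walltop 1198 [-101.5  105.8] slope 0.08 -6.545240421834224
```

The chute shows no slip in the grip and is empty along its whole floor. Carrying it back.

jog_arm(series=[[0,-8,0,0,0,0,30],[1,-25,0,0,0,0,30],[3,-50,0,0,0,0,30],[5,-80,0,0,0,0,30],[7,-112,0,0,0,0,30],[9,-144,0,0,0,0,30],[11,-176,0,0,0,0,30],[12,-208,0,0,0,0,30]])

```text
time: 17.97
position: [0.5394, 0.0361, 0.2618]
ee_rot: [-3.114, -0.396, -0.001]
contact_force: [0.4, 0.6, -2.7]
gripper_width: 0.0379
grasp_force: 60.0
```

jog_arm(series=[[2,-32,0,0,0,0,30],[4,-64,0,0,0,0,30],[6,-96,5,0,0,0,30],[8,-126,10,0,0,0,30],[9,-154,20,0,0,0,30],[10,-176,30,0,0,0,30],[11,-190,40,0,0,0,30],[12,-197,45,0,0,0,30]])

```text
time: 18.63
position: [0.5009, 0.2297, 0.2161]
ee_rot: [-3.113, -0.399, 0.003]
contact_force: [0.4, -0.8, -2.0]
gripper_width: 0.0375
grasp_force: 60.0
```

jog_arm(series=[[0,0,20,0,0,0,30],[0,0,50,0,0,0,30],[0,0,80,0,0,0,30],[0,0,110,0,0,0,30],[0,0,130,0,0,0,30],[0,0,140,0,0,0,30],[0,0,140,0,0,0,30],[0,0,140,0,0,0,30]])

```text
time: 19.3
position: [0.5028, 0.2285, 0.0775]
ee_rot: [-3.114, -0.397, 0.002]
contact_force: [-0.5, -0.2, -1.0]
gripper_width: 0.0381
grasp_force: 60.0
```

```bash
python3 - <<'E'
from h import *
p,R,s=tool(); print(p,delta([.5022,.2298,.0357],Rt(14.6)),s['contact_force'])
E
```

```text
[0.50282191 0.22852412 0.07752162] (array([-0.3, -1.3, 41.8]), array([-0.002,  0.001, -0.001])) [-0.51323157 -0.18109673 -1.02977919]
```

jog_arm(series=[[0,-1,10,0,0,0,30],[0,-1,22,0,0,0,30],[0,-1,32,0,0,0,30],[0,-1,37,0,0,0,30],[0,-1,39,0,0,0,30],[0,-1,40.5,0,0,0,30],[0,-1,41.3,0,0,0,30],[0,-1,41.3,0,0,0,30]])

```text
time: 19.97
position: [0.5023, 0.23, 0.0358]
ee_rot: [-3.114, -0.398, 0.002]
contact_force: [-0.5, 0.5, -2.3]
gripper_width: 0.0372
grasp_force: 60.0
```

```bash
python3 - <<'E'
from h import *
p,R,s=tool(); print(p,delta([.5022,.2298,.0357],Rt(14.6)),s['contact_force'])
E
```

```text
[0.50232548 0.22995781 0.03583174] (array([-0.2,  0.1,  0.1]), array([-0.002,  0.001, -0.   ])) [-0.49350805  0.51817401 -2.2608596 ]
```

jog_arm(series=[[0,0,0.4,0,0,0,30],[0,0,0.8,0,0,0,30],[0,0,0.8,0,0,0,30]])

```text
time: 20.22
position: [0.5026, 0.2301, 0.0357]
ee_rot: [-3.114, -0.398, 0.001]
contact_force: [-4.3, -1.6, 6.6]
gripper_width: 0.0375
grasp_force: 60.0
```

jog_arm(series=[[0,0,0.3,0,0,0,30],[0,0,0.6,0,0,0,30],[0,0,0.6,0,0,0,30]])

```text
time: 20.47
position: [0.5026, 0.2301, 0.0356]
ee_rot: [-3.114, -0.398, 0.001]
contact_force: [-5.5, -2.7, 14.7]
gripper_width: 0.0377
grasp_force: 60.0
```

jog_arm(series=[[0,0,-0.9,0,0,0,30],[0,0,-1,0,0,0,40],[0,0,-1,0,0,0,50],[0,0,-1,0,0,0,70],[0,0,-1,0,0,0,91],[0,0,-1,0,0,0,91],[0,0,-1,0,0,0,91],[0,0,-1,0,0,0,91]])

```text
time: 21.13
position: [0.5023, 0.2299, 0.0351]
ee_rot: [-3.115, -0.398, 0.002]
contact_force: [-0.3, -0.2, 0.1]
gripper_width: 0.0777
grasp_force: 0.0
```

jog_arm(series=[[0,0,-1,0,0,0,91],[0,0,-6,0,0,0,91],[0,0,-20,0,0,0,91],[0,0,-50,0,0,0,91],[0,0,-90,0,0,0,91],[0,0,-130,0,0,0,91],[0,0,-165,0,0,0,91],[0,0,-180,0,0,0,91]])

```text
time: 21.8
position: [0.5045, 0.2305, 0.2208]
ee_rot: [-3.113, -0.398, -0.008]
contact_force: [1.1, 1.0, 0.8]
gripper_width: 0.0906
grasp_force: 0.0
```

jog_arm(series=[[-100,0,-20,0,0,0,91],[-100,0,-20,0,0,0,91],[-100,0,-20,0,0,0,91],[-100,0,-20,0,0,0,91],[-100,0,-20,0,0,0,91]])

```text
time: 22.22
position: [0.4057, 0.2045, 0.2363]
ee_rot: [-3.114, -0.399, -0.001]
contact_force: [0.0, 0.1, -0.2]
gripper_width: 0.0914
grasp_force: 0.0
```

```bash
python3 - <<'E'
from h import *
for c in ['top','scene']:
    W,im=cloud(c); x,y,z=np.moveaxis(W,-1,0)
    m=(abs(y-.228)<.08)&(abs(x-.5)<.15)&(z>.01)&(z<.07)
    print(c,cv2.minAreaRect((W[m][:,:2]*1e3).astype(np.float32)))
    B=np.array([.5014,-.1841,0]); Rb=Ro.from_euler('z',11,degrees=True).as_matrix(); b=(W-B)@Rb*1e3
    m=(abs(b[...,0])<25)&(abs(b[...,1])<20)&(b[...,2]<60); print(m.sum(),np.round(np.percentile(b[m][:,2],[5,25,50,75,95]),1))
    for n in ['jar','reel','scraper','nut0_mid','chute']: print(n,[(np.round(d['position'],3).tolist(),round(d['confidence'],2)) for d in vision.landmark_of(c,n)[:2]])
    cv2.imwrite(f'pics/f_{c}.png',im[:,:,::-1]) 
a=cv2.imread('pics/f_top.png'); s=cv2.imread('pics/f_scene.png')
cv2.imwrite('pics/f.png',np.hstack([cv2.resize(a[180:400,100:520],(400,210)),cv2.resize(s[100:350,170:570],(400,250))[:210]]))
cv2.imwrite('pics/f2.png',np.hstack([cv2.resize(a[240:340,380:500],(400,333)),cv2.resize(a[210:390,130:250],(400,600))[:333]]))
cv2.imwrite('pics/f.png',np.vstack([cv2.imread('pics/f.png'),cv2.imread('pics/f2.png')]))
E
```

```text
top ((506.0814208984375, 231.34368896484375), (210.17462158203125, 38.7271614074707), 14.555479049682617)
293 [ 7.4  8.9 10.3 20.2 28. ]
jar [([0.405, 0.003, 0.003], 0.61)]
reel [([0.629, -0.004, 0.004], 0.56)]
scraper [([0.769, 0.003, 0.002], 0.73), ([0.405, 0.003, 0.002], 0.23)]
nut0_mid []
chute [([0.504, 0.228, 0.003], 0.94)]
scene ((506.24224853515625, 231.55101013183594), (214.6512451171875, 39.040714263916016), 13.283146858215332)
49 [26.1 27.2 29.6 35.1 41.8]
jar [([0.405, -0.001, -0.008], 0.56), ([0.404, 0.204, 0.016], 0.19)]
reel [([0.635, -0.009, -0.0], 0.79)]
scraper [([0.769, 0.001, -0.002], 0.68), ([0.499, 0.231, 0.004], 0.33)]
nut0_mid [([0.479, -0.188, 0.019], 0.39)]
chute [([0.478, -0.188, 0.018], 0.6), ([0.499, 0.228, 0.003], 0.56)]
```

View pics/f.png

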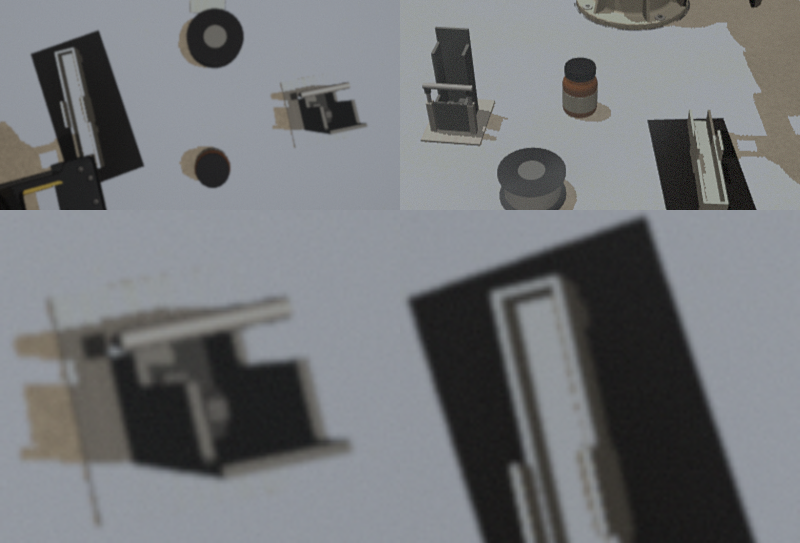

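The chute lies flat and empty on its mat at its starting pose. Nuts show in the bin at about (215,410), and the jar, reel and scraper have not moved. Handing in.

```bash
python3 -c "
from plant import order; print(order.sign_off())"
```

```text
the job is handed in; nothing more can be done
None
```

The job is handed in: the chute was emptied into the bin with its nose on the bar at about 3–5 N, then laid back empty on its mat with the jar, reel and scraper unmoved; the four nuts are inferred from a weight drop of about 0.7 N and an empty chute floor, since I could not count them in the bin.

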